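# Clamp a small cheese wheel in the sampling jig

### The arm

A 7-joint arm with a two-finger parallel gripper is mounted at the origin on the work surface. World frame = base frame: x ahead of the robot, y to its left, z up, the work surface at z = 0. Lengths are in m, angles in rad, forces in N, time in s.
With the tool pointing down it reaches from about 0.4 to 0.9 m from the base axis. Payload 5.5 kg.
Tool frame: the origin (TCP) lies midway between the tips of the shut fingers; the grasp point (between the pads) lies 19 mm behind it (arm.tcp_to_grasp is the distance from the TCP to the grasp point, in m); z points along the fingers, y is the line along which they close (so a half turn about z gives the same grasp; the last joint's range is limited). The gripper opens to 85 mm and grips with 20 to 120 N. Pads are 22 mm wide; open, the fingers measure 114 mm over their backs; the gripper's body (76 mm by 85 mm) begins 54 mm behind the grasp point. The pads swing forward as they close: fully open they stand 13 mm farther back than shut.
Start: joints at [-0.853, 0.501, -0.427, 1.55, 0.221, 1.138, -0.21], TCP at [0.285, 0.584, 0.231] pointing down, gripper open.
Joint ranges: [-2.88, 2.88], [-0.31, 2.03], [-1.54, 1.56], [0.2, 2.42], [-1.41, 4.55], [0.19, 2.02], [-2.57, 2.57]. Speed limits (rad/s): [2.57, 2.57, 3.14, 3.14, 3.14, 3.14, 3.14].

### API

Orientations are given as a unit quaternion [w, x, y, z].
In Python, from rig import arm, imaging, ticket gives the robot as it stands.
- The arm moves only by the tool play_rows, never from a script. Its argument "series" is text: rows parted by semicolons, each of 7 numbers parted by spaces: the finger opening in mm, from 0 to 85.4, then the shift along the tool's x, y, z in units of 500 mm (1.0 is 500 mm), then the turn, a rotation vector about the tool's x, y, z in units of 0.5 rad (1.0 is 0.5 rad). A call has 1 to 8 rows; each row is the pose to reach, as a shift and turn from the pose commanded when the call began, along the tool's axes at that moment; what a row does not reach only later rows make up. A row lasts 1/10 s, in which the tool goes at most 50 mm and 8.59 degrees, less where a joint would pass 70% of its speed; a pose out of reach is approached as far as the arm can. A call with a number of a shift or a turn outside -1 to 1 is refused whole. A call with a gripper value outside its range is refused whole. The fingers move at their own pace and stop on an object; the grip force is fixed at half the most. Time passes only in rows, so rows that repeat a pose let the fingers close. It gives the time, the measured TCP pose, the force, the opening and the grip force at its end, in the units of the state.
- arm.read_state(): the state, without advancing time (a new reading comes with each control period).
- imaging.read_camera(name): name is "scene" or "top" or "wrist"; returns a dict with "color" (400x640x3 uint8, red, green, blue), "intrinsics" (3x3 intrinsics, pixels), "k1" (the pictures are not rectified: a ray, as slopes to the right and down, at radius r is drawn at 1 + k1 r^2 times it, then the intrinsics apply), "rvec" (rotation vector, rad) and "tvec" (3), from world to camera coordinates, as OpenCV has them. Camera axes: x right, y down, z forward; pixel columns grow to the right and rows downward; lengths in m; the calibration is good to about 2 mm. A picture is of the moment at which its call begins. There is no depth.
- ticket.finish_job(): hands the job in; it is judged then, once.
The state is a dict: "time": time; "joint_positions": joint angles; "joint_vel": joint speeds; "tau": joint torques, N m; "tool_pos": TCP position; "tcp_rot": TCP orientation; "contact_force": force on the tool from outside, world axes, zero at the start; "wrist_torque": the same for the moment, N m; "opening": finger opening in m; "gripper_force": force on a finger pad.
Only numpy, scipy, OpenCV 4.12 (cv2) and the standard library are available. Lean on these libraries where they do the work, as an engineer would, in place of code of your own. Each camera call takes 0.05 s, during which the arm holds its last target. There are 200 camera calls.

### The job

Clamp the small cheese wheel in the sampling jig: turn the wing-headed set screw of the collar well loose (about a fifth of a turn), slide the collar along its bar so that its plate pushes the wheel up against the sprung rest and presses it there with about 14 N (never 22 N, which bruises the rind), and then tighten the screw fully again so that the wheel stays clamped. Leave the other things where they are.

Things in the scene. Friction and masses are not known exactly. Their poses are not given: they have to be found in the camera images.
- jig: The jig: a plywood board 270 x 400 x 15 mm fixed to the table. Origin under the board's centre, z up, y along the bar. A steel bar 18 mm thick runs along y at x = -85 mm, 62 mm above the table, between two posts at y = -178 and +178 mm. The collar slides on it towards +y to clamp
- rest_zone (a point): Point on the board at jig x = 0, y = 102 mm, 23 mm above the board: the sprung rest's face is within 12 mm of it along the jig's y, differs each time and is not measured: find it by feel. The rest is an upright white plate 90 mm wide, 45 mm high, facing -y, on springs that yield 5 mm per 10 N (16 mm at most) before an aluminium block
- wheel: The small cheese wheel, a loose disc 110 mm in diameter, 56 mm high, about 0.5 kg, lying flat on the jig's board between the collar's plate and the rest, touching neither at first. Origin at the centre of its underside, z up. It slides on the board with about 2 to 7 N
- collar: The collar: an aluminium shaft collar 42 mm in diameter and 32 mm long on the bar, with an arm towards the jig's +x that carries the white push plate. Origin on the bar's axis, mid-length of the collar; axes as the jig's. Locked by its set screw when that is tight (it holds over 20 N); when it is loose the collar slides along the jig's y with about 2 N of friction and stays where it is left
- plate_face (a point): Centre of the push plate's face (64 mm wide, 40 mm high) that meets the wheel; 85 mm in +x, 20 mm in +y and 20 mm below the collar's origin
- screw (a joint): Angle of the set screw in rad: 0 is fully tight, it grows as the screw is turned anticlockwise seen from above, to a stop at 1.5. It starts tight (below 0.1). It grips the bar below about 0.4 and more firmly towards 0; above 0.6 the collar is free, but count it as loosened only past 1.0. Turning takes 0.2 to 0.5 N m, and it stays where it is left
- wing (a point): Centre of the set screw's wing head on top of the collar, on the screw's upright axis, 44 mm above the bar's axis: a dark steel slab 36 mm long, 10 mm thick, 26 mm high; its lower edge is 10 mm above the collar. Its x axis runs through the thickness, its y axis along the length, z up; it turns with the screw, and at screw angle 0 the length runs along the bar
- spare_collar_mid (a point): Centre of a spare collar, a loose bare aluminium ring 40 mm in diameter and 26 mm high standing on the jig's board; leave alone
- trier: Cheese trier lying on the table, a steel rod 110 mm long with a wooden cross handle; leave alone
- rind_brush: Brush lying on the table; leave alone
- salt_jar: White jar, 72 mm in diameter, 100 mm high; leave alone
- cup: White cup, 76 mm in diameter, 85 mm high; leave alone
- tomme: Large cheese wheel on the table, 150 mm in diameter, 70 mm high; leave alone
- tomme_small: Low cheese wheel on the table beside the jig, 100 mm in diameter, 45 mm high; leave alone
Not all that is in view belongs to the job. What is shaped like the wheel but black or green is not meant.

How it is judged:
By the outcome, as a careful person would: the job done as asked, in the order asked, and still so for the second after the job is handed in, with the robot touching nothing.
It also fails if it takes over 72 s, if anything falls off the work surface, if the arm or the gripper's body presses on something with over 40 N, if the wrist force passes 120 N, or if a joint passes its speed limit or range.

## Working session

There is one attempt and no reset: what is moved stays moved. The work goes in short steps, Python scripts to look and compute and a tool call to move; the robot and the scene stay as the last step left them, time stands still between calls to the robot, and variables do not carry over. Pictures are saved under pics/ and viewed, at most 10 in all, crops included, and the job is handed in when it is done.

Besides the shell and the picture viewer there is one more tool, called after "Request:" by a JSON object that holds its "api" and its "payload". play_rows: Moves the arm, as the interface text tells. Its arguments: {"type":"object","properties":{"series":{"type":"string"}},"required":["series"]}

```bash
mkdir -p pics; ls; cat > h.py <<'E'
import numpy as np, cv2
from rig import arm, imaging, ticket
def cam(n):
    c=imaging.read_camera(n); c={**c}; c['K']=np.array(c['intrinsics'],float); c['R']=cv2.Rodrigues(np.array(c['rvec'],float))[0]; c['t']=np.array(c['tvec'],float); return c
def dist(c): return np.array([c['k1'],0,0,0],float)
def ray(c,uv):
    p=cv2.undistortPoints(np.array([[uv]],float),c['K'],dist(c))[0,0]
    return -c['R'].T@c['t'], c['R'].T@np.array([p[0],p[1],1])
def onz(c,uv,z):
    o,d=ray(c,uv); return o+d*(z-o[2])/d[2]
def proj(c,P):
    return cv2.projectPoints(np.array(P,float).reshape(-1,3),np.array(c['rvec'],float),c['t'],c['K'],dist(c))[0][:,0]
def save(c,n,box=None,s=1):
    im=c['color'][:,:,::-1]
    if box: x0,y0,x1,y1=box; im=im[y0:y1,x0:x1]
    cv2.imwrite('pics/'+n,cv2.resize(im,None,fx=s,fy=s,interpolation=cv2.INTER_CUBIC))
E
python3 - <<'E'
from h import *
import pickle
d={n:cam(n) for n in ('scene','top')}
pickle.dump(d,open('c0.pkl','wb'))
for n in d: save(d[n],n+'0.png'); print(n,-d[n]['R'].T@d[n]['t'])
print(arm.read_state()); print(arm.tcp_to_grasp)
E
```

```text
pics
scene [ 1.30504798 -0.16428105  1.01288654]
top [0.34088954 0.01143539 1.17037467]
{'time': 0.1, 'joint_positions': array([-0.85278165,  0.50177012, -0.42682083,  1.55134705,  0.22080818,
        1.13827999, -0.21029201]), 'joint_vel': array([ 1.91080218e-03, -4.25919132e-03,  2.40577302e-05, -2.65275307e-03,
        1.36306439e-03,  3.20484558e-04, -1.87222648e-04]), 'tau': array([-1.19269139e-02, -5.70808160e+01, -5.83837509e+00, -2.81747246e+01,
        1.06730562e-02,  5.53184174e-03, -8.81473710e-06]), 'tool_pos': array([0.28529797, 0.58335186, 0.23035352]), 'tcp_rot': array([-2.30170056e-04,  2.25417330e-01,  9.74261907e-01, -8.43358367e-04]), 'contact_force': array([-0.56181051,  0.05724453, -0.04928716]), 'wrist_torque': array([ 0.00918805, -0.03083629,  0.00718385]), 'gripper_force': 0.0, 'opening': 0.08483554130335656}
0.0187
```

View pics/top0.png

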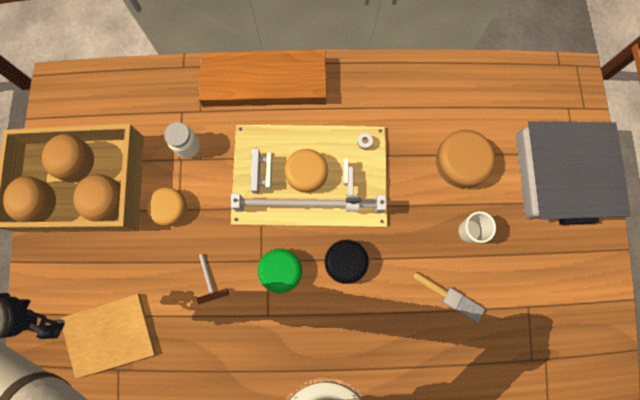

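View pics/scene0.png

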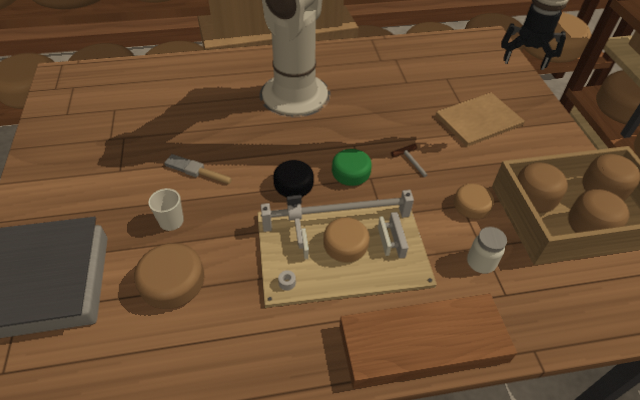

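Top view: the jig's board has corners near (236,125), (387,125), (389,226) and (231,225). The bar is at row 203, the collar and wing are near (353,203), the wheel is at (306,170) and the rest is at (262,170). 

Wheel-like candidates:
- (306,170) is tan, on the board between the plate and the rest. It fits the description.
- (280,270) is green and (347,261) is black, so both are decoys.
- (168,206) is tomme_small.
- (466,158) is tomme.

```bash
python3 - <<'E'
from h import *
import pickle
d=pickle.load(open('c0.pkl','rb')); c=d['top']
for uv in [(236,125),(387,125),(389,226),(231,225)]: print('corner',onz(c,uv,.015).round(4))
hsv=cv2.cvtColor(c['color'],cv2.COLOR_RGB2HSV)
# board mask
m=cv2.inRange(hsv,(18,60,150),(35,190,255)); m[:,:200]=0;m[:110]=0;m[240:]=0;m[:,420:]=0
cs,_=cv2.findContours(cv2.morphologyEx(m,cv2.MORPH_CLOSE,np.ones((25,25))),0,2); k=max(cs,key=cv2.contourArea)
r=cv2.minAreaRect(k); b=cv2.boxPoints(r); print(r); w=[onz(c,p,.015) for p in b]
print(np.round(w,4), np.round(np.mean(w,0),4))
for i in range(4): e=w[(i+1)%4]-w[i]; print(np.linalg.norm(e).round(3),np.degrees(np.arctan2(e[1],e[0])).round(2))
for p in [(349,203),(353,203),(357,203)]: print(onz(c,p,.106).round(4))
s=d['scene']
a=cv2.resize(c['color'][110:240,220:400],None,fx=4,fy=4,interpolation=2)
bb=cv2.resize(s['color'][170:310,240:440],None,fx=3.6,fy=3.6,interpolation=2)
cv2.imwrite('pics/a.png',a[:,:,::-1]);cv2.imwrite('pics/b.png',bb[:,:,::-1])
E
```

```text
corner [0.7703 0.2221 0.015 ]
corner [ 0.7625 -0.1829  0.015 ]
corner [ 0.4901 -0.1741  0.015 ]
corner [0.5005 0.2301 0.015 ]
((309.0, 175.5), (101.0, 156.0), 90.0)
[[ 0.7706  0.2357  0.015 ]
 [ 0.7625 -0.1829  0.015 ]
 [ 0.4902 -0.1689  0.015 ]
 [ 0.4979  0.23    0.015 ]] [0.6303 0.0285 0.015 ]
0.419 -91.11
0.273 177.07
0.399 88.9
0.273 1.19
[ 0.5353 -0.0668  0.106 ]
[ 0.5352 -0.0763  0.106 ]
[ 0.535  -0.0858  0.106 ]
```

View pics/a.png

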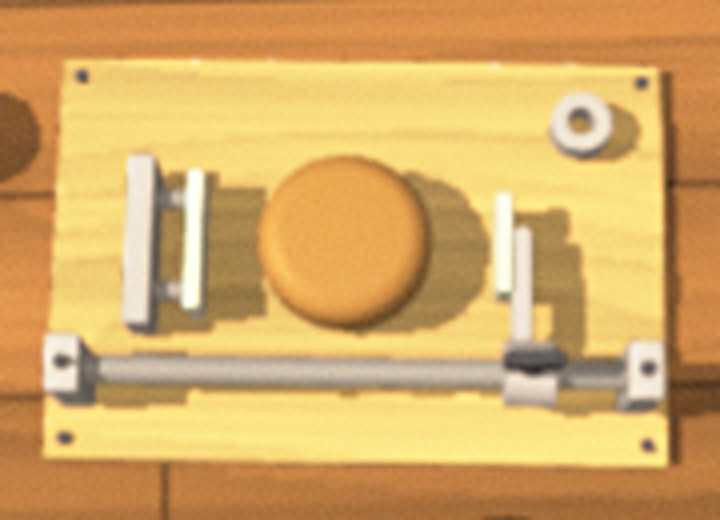

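View pics/b.png

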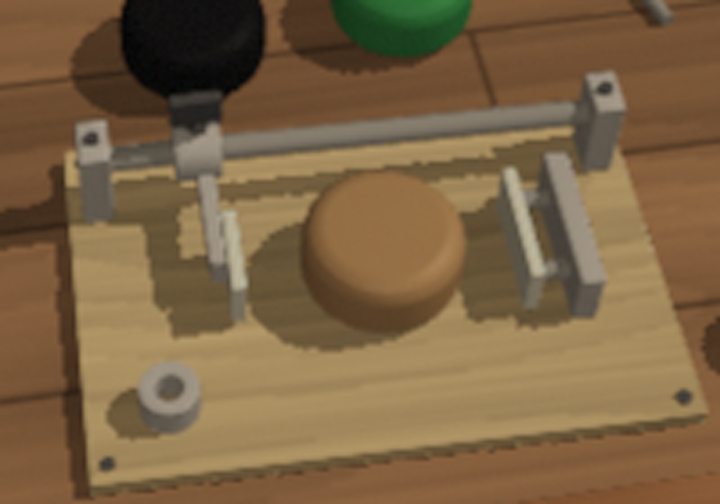

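The crops confirm the set-up. The tan wheel lies between the white push plate at crop (503,245) and the rest plate at (195,240). The dark wing is at top crop (535,358), which is px (353.6,199.4), with its length along the bar. The bar ends are at crop (95,366) and (628,376).

```bash
cat >> h.py <<'E'
from scipy.spatial.transform import Rotation as Ro
def toolR(yaw): # tool down, tool y axis at angle yaw from world x
    y=np.array([np.cos(yaw),np.sin(yaw),0]); z=np.array([0,0,-1.]); return np.c_[np.cross(y,z),y,z]
def move(P,yaw,s=None):
    s=s or arm.read_state(); q=s['tcp_rot']; R=Ro.from_quat(np.r_[q[1:],q[0]]).as_matrix()
    sh=R.T@(np.array(P)-s['tool_pos'])/.5; rv=Ro.from_matrix(R.T@toolR(yaw)).as_rotvec()/.5
    print('shift',sh.round(4),'turn',rv.round(4),'pos',s['tool_pos'].round(4),'yaw',np.arctan2(R[1,1],R[0,1]).round(4)); return sh,rv
E
python3 - <<'E'
from h import *
import pickle
d=pickle.load(open('c0.pkl','rb')); c=d['top']
f=lambda x,y:(220+x/4-.4,110+y/4-.4)
w=[onz(c,f(*p),.015) for p in [(66,60),(660,67),(668,467),(42,458)]]; print(np.round(w,4),np.mean(w,0))
for i in range(4): e=w[(i+1)%4]-w[i]; print(np.linalg.norm(e).round(3),np.degrees(np.arctan2(e[1],e[0])).round(2))
a,b=[onz(c,f(*p),.071) for p in [(95,366),(628,376)]]; e=a-b; print('bar',a,b,np.degrees(np.arctan2(e[1],e[0])))
print('wing',onz(c,f(535,352),.119),onz(c,f(535,356),.119)); print('wheel',onz(c,f(345,242),.071))
print('plate',onz(c,f(497,245),.062),'rest',onz(c,f(204,240),.060))
move([.545,-.077,.2],0)
E
```

```text
[[ 0.7714  0.2219  0.015 ]
 [ 0.7588 -0.1762  0.015 ]
 [ 0.4894 -0.1679  0.015 ]
 [ 0.5028  0.2324  0.015 ]] [0.63059755 0.02756804 0.015     ]
0.398 -91.82
0.27 178.23
0.401 88.07
0.269 -2.24
bar [0.55143311 0.1898482  0.071     ] [ 0.53889348 -0.13716893  0.071     ] 87.80404285742746
wing [ 0.54565368 -0.07649836  0.119     ] [ 0.54326186 -0.07641544  0.119     ]
wheel [0.62688122 0.03513572 0.071     ]
plate [ 0.62549481 -0.05983046  0.062     ] rest [0.632808  0.1239464 0.06     ]
shift [-1.0467 -0.9582  0.0623] turn [-3.2000e-03  1.8000e-03  2.2321e+00] pos [0.2853 0.5834 0.2304] yaw 1.1161
```

Request:
{"api": "play_rows", "payload": {"series": "85 -0.52 -0.48 0.03 0 0 1;85 -0.52 -0.48 0.03 0 0 1;85 -0.52 -0.48 0.03 0 0 1;85 -0.52 -0.48 0.03 0 0 1;85 -0.52 -0.48 0.03 0 0 1;85 -0.52 -0.48 0.03 0 0 1;85 -0.52 -0.48 0.03 0 0 1;85 -0.52 -0.48 0.03 0 0 1"}}

```text
time: 0.9
tool_pos: [0.4159, 0.2465, 0.2156]
tcp_rot: [0.001, 0.464, 0.886, -0.002]
contact_force: [0.2, 0.1, 0.8]
opening: 0.0847
gripper_force: 0.0
```

```bash
python3 -c "
from h import *
move([.543,-.0765,.2],-.035)"
```

```text
shift [-0.6756 -0.1589  0.0338] turn [-0.0031  0.0079  1.2817] pos [0.4159 0.2465 0.2156] yaw 0.6059
```

Request:
{"api": "play_rows", "payload": {"series": "85 -0.67 -0.16 0.03 0 0 1;85 -0.67 -0.16 0.03 0 0 1;85 -0.67 -0.16 0.03 0 0 1;85 -0.67 -0.16 0.03 0 0 1;85 -0.67 -0.16 0.03 0 0 1;85 -0.67 -0.16 0.03 0 0 1;85 -0.67 -0.16 0.03 0 0 1;85 -0.67 -0.16 0.03 0 0 1"}}

```text
time: 1.7
tool_pos: [0.543, -0.0733, 0.2009]
tcp_rot: [0.001, 0.669, 0.744, -0.001]
contact_force: [-0.2, -0.4, 0.9]
opening: 0.0851
gripper_force: 0.0
```

```bash
python3 -c "
from h import *
move([.543,-.0765,.2],-.035)
c=cam('wrist'); save(c,'w1.png'); print(proj(c,[[.543,-.0765,.119]])); import pickle; pickle.dump(c,open('w1.pkl','wb'))"
```

```text
shift [-0.0064 -0.0007  0.0017] turn [0.0007 0.0076 0.2824] pos [ 0.543  -0.0733  0.2009] yaw 0.1062
[[325.23383566 209.46743906]]
```

View pics/w1.png

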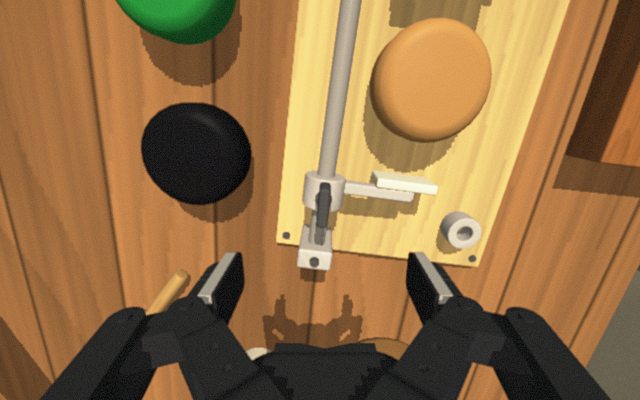

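The wing's dark slab is centred near (323,207), and the projection gives (325,209), so they agree. I'll descend with partly open fingers.

Request:
{"api": "play_rows", "payload": {"series": "45 -0.0064 -0.001 0.03 0 0.007 0.28;45 -0.0064 -0.001 0.06 0 0.007 0.28;45 -0.0064 -0.001 0.1 0 0.007 0.28;45 -0.0064 -0.001 0.14 0 0.007 0.28;45 -0.0064 -0.001 0.18 0 0.007 0.28;45 -0.0064 -0.001 0.2 0 0.007 0.28;45 -0.0064 -0.001 0.22 0 0.007 0.28;45 -0.0064 -0.001 0.22 0 0.007 0.28"}}

```text
time: 2.55
tool_pos: [0.541, -0.0678, 0.0903]
tcp_rot: [-0.002, 0.715, 0.699, 0.001]
contact_force: [-0.2, 0.0, -0.0]
opening: 0.045
gripper_force: 0.0
```

```bash
python3 -c "
from h import *
move([.543,-.0765,.09],-.035)
s=arm.read_state(); print(s['contact_force'],s['wrist_torque'],s['joint_positions'].round(3))
c=cam('wrist'); save(c,'w2.png')"
```

```text
shift [-0.0172  0.0045  0.0004] turn [-0.0047 -0.0079  0.024 ] pos [ 0.541  -0.0678  0.0903] yaw -0.023
[-0.1670851   0.02630307 -0.03753476] [-0.01773335  0.04492567 -0.05946826] [ 0.018  0.47   0.074  1.936 -0.056  0.74   0.103]
```

View pics/w2.png

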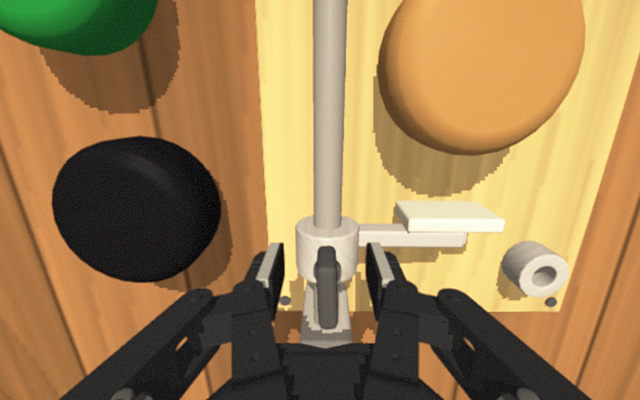

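```bash
python3 -c "
from h import *
c=cam('wrist')
print(proj(c,[[.543,-.0585,.119],[.543,-.0765,.119],[.543,-.0945,.119]]))
for p in [(326,249),(327,275),(326,327)]: print(onz(c,p,.119))
move([.543,-.0765,.09],-.035)"
```

```text
[[329.04728868 267.17071037]
 [329.76138939 300.03565918]
 [330.41559298 330.19670812]]
[ 0.54181208 -0.0491596   0.119     ]
[ 0.54197358 -0.06262366  0.119     ]
[ 0.54084245 -0.09246823  0.119     ]
shift [-0.0161  0.0022  0.0032] turn [ 0.0002 -0.0072  0.0228] pos [ 0.5421 -0.0685  0.0917] yaw -0.0236
```

The wing's top face spans rows 275–327, so its centre is about (0.5415,-0.0775). The TCP needs about 9 mm more in -y. I'll shift, then close.

Request:
{"api": "play_rows", "payload": {"series": "45 -0.01 0 0 0 0 0.02;45 -0.018 0 0.003 0 -0.007 0.02;45 -0.018 0 0.003 0 -0.007 0.02;45 -0.018 0 0.003 0 -0.007 0.02"}}

```text
time: 3.05
tool_pos: [0.5417, -0.0781, 0.09]
tcp_rot: [0.0, 0.719, 0.695, 0.0]
contact_force: [0.6, 0.2, 0.2]
opening: 0.0452
gripper_force: 0.0
```

```bash
python3 -c "
from h import *
move([.542,-.0775,.09],-.035)"
```

```text
shift [ 0.0012  0.0006 -0.    ] turn [0.0002 0.0002 0.0009] pos [ 0.5417 -0.0781  0.09  ] yaw -0.0346
```

Request:
{"api": "play_rows", "payload": {"series": "0 0.001 0 0 0 0 0;0 0.001 0 0 0 0 0;0 0.001 0 0 0 0 0;0 0.001 0 0 0 0 0;0 0.001 0 0 0 0 0;0 0.001 0 0 0 0 0"}}

```text
time: 3.65
tool_pos: [0.542, -0.077, 0.09]
tcp_rot: [0.0, 0.719, 0.695, 0.0]
contact_force: [1.0, 0.5, 3.2]
opening: 0.0106
gripper_force: 58.6
```

```bash
python3 -c "
from h import *
move([.542,-.0775,.09],-.035)
s=arm.read_state(); print(s['contact_force'],s['wrist_torque'],s['opening'])"
```

```text
shift [-0.001  -0.      0.0001] turn [ 0.0011 -0.0004  0.0026] pos [ 0.542 -0.077  0.09 ] yaw -0.0337
[0.950448   0.49046544 3.16111282] [ 0.20001956 -0.15842051 -0.0117678 ] 0.010619487613257114
```

Request:
{"api": "play_rows", "payload": {"series": "0 0 0 0 0 0 -0.2;0 0 0 0 0 0 -0.4;0 0 0 0 0 0 -0.6;0 0 0 0 0 0 -0.8;0 0 0 0 0 0 -1;0 0 0 0 0 0 -1"}}

```text
time: 4.25
tool_pos: [0.5419, -0.0771, 0.0898]
tcp_rot: [0.0, 0.525, 0.851, 0.0]
contact_force: [1.4, 1.3, 0.7]
opening: 0.0112
gripper_force: 58.6
```

Request:
{"api": "play_rows", "payload": {"series": "0 0 0 0 0 0 -0.2;0 0 0 0 0 0 -0.4;0 0 0 0 0 0 -0.6;0 0 0 0 0 0 -0.8;0 0 0 0 0 0 -1;0 0 0 0 0 0 -1"}}

```text
time: 4.85
tool_pos: [0.5419, -0.0772, 0.0898]
tcp_rot: [0.0, 0.299, 0.954, 0.0]
contact_force: [1.9, 2.1, 1.5]
opening: 0.0111
gripper_force: 58.7
```

Request:
{"api": "play_rows", "payload": {"series": "0 0 0 0 0 0 -0.2;0 0 0 0 0 0 -0.4;0 0 0 0 0 0 -0.5;0 0 0 0 0 0 -0.5;0 0 0 0 0 0 -0.5"}}

```text
time: 5.35
tool_pos: [0.5418, -0.0773, 0.0898]
tcp_rot: [0.0, 0.178, 0.984, 0.0]
contact_force: [1.4, 2.0, 1.0]
opening: 0.0111
gripper_force: 58.7
```

```bash
python3 -c "
from h import *
move([.542,-.0775,.09],-.035)
s=arm.read_state(); print(s['contact_force'],s['wrist_torque'],s['joint_positions'])
c=cam('wrist'); save(c,'w3.png')"
```

```text
shift [-0.0005 -0.0003 -0.0004] turn [3.0000e-04 1.0000e-04 2.4941e+00] pos [ 0.5418 -0.0773  0.0898] yaw 1.212
[1.40229468 1.97594819 0.98000867] [ 0.13514466 -0.47496883 -0.26210204] [ 0.26626921  0.48162386 -0.21590137  1.92540657  0.14612898  0.74932858
  1.17900695]
```

View pics/w3.png

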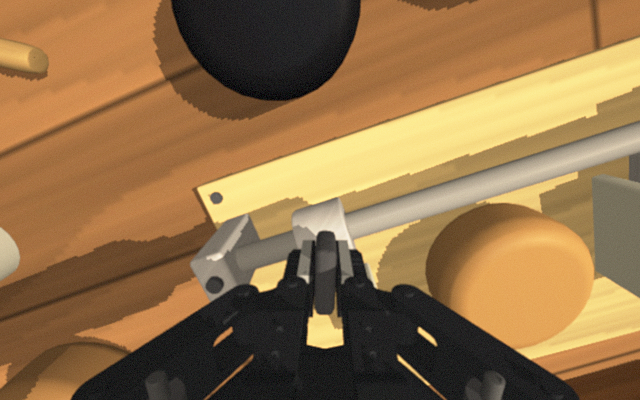

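Request:
{"api": "play_rows", "payload": {"series": "0 0.0032 0.0095 0 0 0 0;0 0.0064 0.019 0 0 0 0;0 0.0096 0.0285 0 0 0 0;0 0.0128 0.038 0 0 0 0;0 0.016 0.0474 0 0 0 0;0 0.019 0.0569 0 0 0 0"}}

```text
time: 6.0
tool_pos: [0.5428, -0.0468, 0.0898]
tcp_rot: [0.0, 0.176, 0.984, -0.0]
contact_force: [2.7, -2.9, -0.8]
opening: 0.0109
gripper_force: 58.6
```

```bash
python3 -c "
from h import *
move([.542,-.0775,.09],-.035)
s=arm.read_state(); print(s['contact_force'],s['wrist_torque'])"
```

```text
shift [-0.0199 -0.0581 -0.0004] turn [1.0000e-04 2.0000e-04 2.5022e+00] pos [ 0.5428 -0.0468  0.0898] yaw 1.2161
[ 2.72704798 -2.87474444 -0.83883636] [-0.54661161 -0.73584248 -0.24699089]
```

Request:
{"api": "play_rows", "payload": {"series": "0 0.0032 0.0095 0 0 0 0;0 0.0064 0.019 0 0 0 0;0 0.0096 0.0285 0 0 0 0;0 0.0128 0.038 0 0 0 0;0 0.016 0.0474 0 0 0 0;0 0.019 0.0569 0 0 0 0;0 0.019 0.0569 0 0 0 0"}}

```text
time: 6.7
tool_pos: [0.5438, -0.0168, 0.0898]
tcp_rot: [0.0, 0.176, 0.984, 0.0]
contact_force: [3.9, -1.1, -1.8]
opening: 0.0108
gripper_force: 58.7
```

Request:
{"api": "play_rows", "payload": {"series": "0 0.0005 0.0015 0 0 0 0;0 0.001 0.003 0 0 0 0;0 0.0015 0.0045 0 0 0 0;0 0.002 0.006 0 0 0 0;0 0.0025 0.0075 0 0 0 0;0 0.0032 0.0095 0 0 0 0"}}

```text
time: 7.3
tool_pos: [0.5438, -0.0135, 0.0898]
tcp_rot: [0.0, 0.177, 0.984, -0.001]
contact_force: [4.6, -4.4, -0.6]
opening: 0.0107
gripper_force: 58.7
```

Request:
{"api": "play_rows", "payload": {"series": "0 0.0003 0.001 0 0 0 0;0 0.0006 0.0019 0 0 0 0;0 0.0009 0.0028 0 0 0 0;0 0.0013 0.0038 0 0 0 0"}}

```text
time: 7.7
tool_pos: [0.5439, -0.0114, 0.0898]
tcp_rot: [0.0, 0.177, 0.984, -0.001]
contact_force: [4.3, -4.3, -1.7]
opening: 0.0108
gripper_force: 58.7
```

Request:
{"api": "play_rows", "payload": {"series": "0 0.0003 0.001 0 0 0 0;0 0.0006 0.0019 0 0 0 0;0 0.0009 0.0028 0 0 0 0;0 0.0013 0.0038 0 0 0 0"}}

```text
time: 8.1
tool_pos: [0.544, -0.0094, 0.0898]
tcp_rot: [0.0, 0.177, 0.984, -0.001]
contact_force: [3.7, -5.1, -2.0]
opening: 0.011
gripper_force: 58.7
```

Request:
{"api": "play_rows", "payload": {"series": "0 0.0003 0.001 0 0 0 0;0 0.0006 0.0019 0 0 0 0;0 0.0009 0.0028 0 0 0 0;0 0.0013 0.0038 0 0 0 0"}}

```text
time: 8.5
tool_pos: [0.544, -0.0075, 0.0898]
tcp_rot: [0.0, 0.177, 0.984, -0.001]
contact_force: [4.6, -4.3, -1.0]
opening: 0.0106
gripper_force: 58.7
```

Request:
{"api": "play_rows", "payload": {"series": "0 0.0003 0.001 0 0 0 0;0 0.0006 0.0019 0 0 0 0;0 0.0009 0.0028 0 0 0 0;0 0.0013 0.0038 0 0 0 0"}}

```text
time: 8.9
tool_pos: [0.5441, -0.0054, 0.0898]
tcp_rot: [0.0, 0.177, 0.984, -0.001]
contact_force: [3.9, -4.9, -0.8]
opening: 0.0108
gripper_force: 58.7
```

Request:
{"api": "play_rows", "payload": {"series": "0 0.0003 0.001 0 0 0 0;0 0.0006 0.0019 0 0 0 0;0 0.0009 0.0028 0 0 0 0;0 0.0013 0.0038 0 0 0 0"}}

```text
time: 9.3
tool_pos: [0.5442, -0.0034, 0.0898]
tcp_rot: [0.0, 0.177, 0.984, -0.001]
contact_force: [4.1, -4.8, -1.4]
opening: 0.0108
gripper_force: 58.7
```

Request:
{"api": "play_rows", "payload": {"series": "0 0.0003 0.001 0 0 0 0;0 0.0006 0.0019 0 0 0 0;0 0.0009 0.0028 0 0 0 0;0 0.0013 0.0038 0 0 0 0"}}

```text
time: 9.7
tool_pos: [0.5442, -0.0014, 0.0898]
tcp_rot: [0.0, 0.177, 0.984, -0.001]
contact_force: [3.7, -4.1, -1.5]
opening: 0.0107
gripper_force: 58.7
```

Request:
{"api": "play_rows", "payload": {"series": "0 0.0003 0.001 0 0 0 0;0 0.0006 0.0019 0 0 0 0;0 0.0009 0.0028 0 0 0 0;0 0.0013 0.0038 0 0 0 0"}}

```text
time: 10.1
tool_pos: [0.5443, -0.0002, 0.0898]
tcp_rot: [0.0, 0.177, 0.984, -0.001]
contact_force: [3.9, -6.9, -0.2]
opening: 0.0108
gripper_force: 58.7
```

Request:
{"api": "play_rows", "payload": {"series": "0 0.0003 0.001 0 0 0 0;0 0.0006 0.0019 0 0 0 0;0 0.0009 0.0028 0 0 0 0;0 0.0013 0.0038 0 0 0 0"}}

```text
time: 10.5
tool_pos: [0.5443, 0.0008, 0.0898]
tcp_rot: [0.0, 0.178, 0.984, -0.001]
contact_force: [3.7, -8.9, -1.0]
opening: 0.0112
gripper_force: 58.8
```

Request:
{"api": "play_rows", "payload": {"series": "0 0.0006 0.0019 0 0 0 0;0 0.0013 0.0038 0 0 0 0;0 0.0019 0.0057 0 0 0 0;0 0.0025 0.0076 0 0 0 0;0 0.0025 0.0076 0 0 0 0"}}

```text
time: 11.0
tool_pos: [0.5444, 0.0031, 0.0898]
tcp_rot: [0.0, 0.178, 0.984, -0.002]
contact_force: [4.4, -11.8, -0.1]
opening: 0.0108
gripper_force: 58.8
```

Request:
{"api": "play_rows", "payload": {"series": "0 0.0003 0.001 0 0 0 0;0 0.0006 0.0019 0 0 0 0;0 0.0009 0.0028 0 0 0 0;0 0.0013 0.0038 0 0 0 0;0 0.0013 0.0038 0 0 0 0"}}

```text
time: 11.5
tool_pos: [0.5444, 0.0039, 0.0898]
tcp_rot: [0.0, 0.179, 0.984, -0.003]
contact_force: [4.7, -13.2, -1.5]
opening: 0.0108
gripper_force: 58.9
```

Request:
{"api": "play_rows", "payload": {"series": "0 0.0006 0.0019 0 0 0 0;0 0.0013 0.0038 0 0 0 0;0 0.0019 0.0057 0 0 0 0;0 0.0025 0.0076 0 0 0 0;0 0.0032 0.0095 0 0 0 0;0 0.0032 0.0095 0 0 0 0"}}

```text
time: 12.1
tool_pos: [0.5445, 0.0066, 0.0898]
tcp_rot: [0.0, 0.179, 0.984, -0.004]
contact_force: [4.2, -17.0, 0.4]
opening: 0.0112
gripper_force: 59.0
```

```bash
python3 -c "
from h import *
move([.542,-.0775,.09],-.035)
s=arm.read_state(); print(s['contact_force'],s['wrist_torque'])
c=cam('top');save(c,'t2.png',(220,110,400,240),4)"
```

```text
shift [-0.0548 -0.1592  0.0009] turn [-0.0113  0.0133  2.4904] pos [0.5445 0.0066 0.0898] yaw 1.2102
[  4.16096189 -16.98428462   0.43080842] [-3.99380811 -0.90233391 -0.22576708]
```

View pics/t2.png

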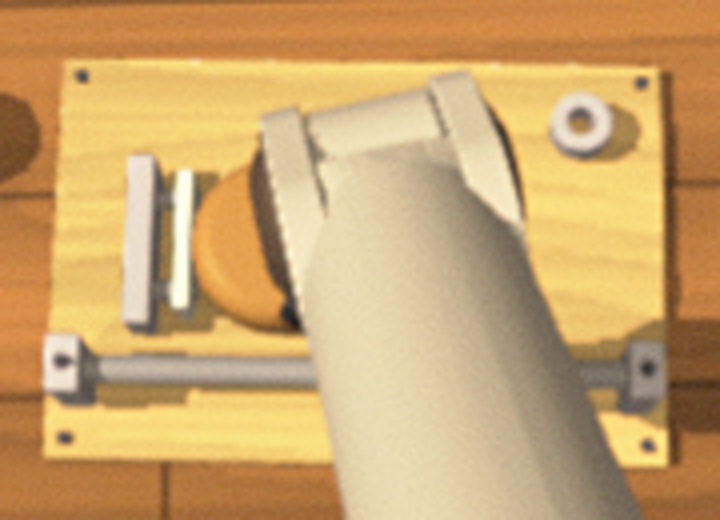

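The wheel is against the rest, which has yielded about 3 px (7 mm). The wrist force is 17 N including friction, so about 13–15 N presses on the wheel. Now I'll tighten.

Request:
{"api": "play_rows", "payload": {"series": "0 0 0 0 0 0 0.2;0 0 0 0 0 0 0.4;0 0 0 0 0 0 0.6;0 0 0 0 0 0 0.8;0 0 0 0 0 0 1;0 0 0 0 0 0 1"}}

```text
time: 12.75
tool_pos: [0.5445, 0.0067, 0.0898]
tcp_rot: [0.001, 0.418, 0.908, -0.004]
contact_force: [4.3, -18.7, -0.4]
opening: 0.011
gripper_force: 59.9
```

```bash
python3 -c "
from h import *
move([.542,-.0775,.09],-.035)
s=arm.read_state(); print(s['contact_force'],s['wrist_torque'])"
```

```text
shift [-0.1246 -0.1134  0.0009] turn [-0.0065  0.0154  1.487 ] pos [0.5445 0.0067 0.0898] yaw 0.7085
[  4.26786122 -18.72501773  -0.40560705] [-3.94983446 -0.96035512  0.11872702]
```

Request:
{"api": "play_rows", "payload": {"series": "0 0 0 0 0 0 0.2;0 0 0 0 0 0 0.4;0 0 0 0 0 0 0.6;0 0 0 0 0 0 0.8;0 0 0 0 0 0 1;0 0 0 0 0 0 1"}}

```text
time: 13.35
tool_pos: [0.5446, 0.0068, 0.0899]
tcp_rot: [0.002, 0.63, 0.777, -0.003]
contact_force: [3.8, -18.6, 1.1]
opening: 0.0108
gripper_force: 59.8
```

Request:
{"api": "play_rows", "payload": {"series": "0 0 0 0 0 0 0.2;0 0 0 0 0 0 0.4;0 0 0 0 0 0 0.49;0 0 0 0 0 0 0.49;0 0 0 0 0 0 0.49"}}

```text
time: 13.85
tool_pos: [0.5447, 0.0069, 0.09]
tcp_rot: [0.003, 0.719, 0.695, -0.003]
contact_force: [4.0, -18.5, 1.5]
opening: 0.011
gripper_force: 62.5
```

```bash
python3 -c "
from h import *
move([.542,-.0775,.09],-.035)
s=arm.read_state(); print(s['contact_force'],s['wrist_torque'])"
```

```text
shift [-0.1688  0.0003  0.0014] turn [0.0008 0.0157 0.0033] pos [0.5447 0.0069 0.09  ] yaw -0.0333
[  4.00692818 -18.48986604   1.46923597] [-4.00448813 -0.77334578  0.29838196]
```

Request:
{"api": "play_rows", "payload": {"series": "0 0 0 0 0 0 0.06;0 0 0 0 0 0 0.12;0 0 0 0 0 0 0.12;0 0 0 0 0 0 0.12"}}

```text
time: 14.25
tool_pos: [0.5447, 0.0068, 0.0901]
tcp_rot: [0.003, 0.739, 0.673, -0.003]
contact_force: [2.6, -19.0, 2.2]
opening: 0.011
gripper_force: 63.9
```

```bash
python3 -c "
from h import *
move([.542,-.0775,.09],-.035)
s=arm.read_state(); print(s['contact_force'],s['wrist_torque'])"
```

```text
shift [-0.1684  0.0104  0.0014] turn [ 0.0013  0.0157 -0.1164] pos [0.5447 0.0068 0.0901] yaw -0.0932
[  2.5617767  -18.96530878   2.16949078] [-4.02599387 -0.76660165  0.37395704]
```

Request:
{"api": "play_rows", "payload": {"series": "0 0 0 0 0 0 0.08;0 0 0 0 0 0 0.16;0 0 0 0 0 0 0.16;0 0 0 0 0 0 0.16"}}

```text
time: 14.65
tool_pos: [0.5447, 0.0069, 0.0901]
tcp_rot: [0.003, 0.765, 0.644, -0.003]
contact_force: [2.2, -18.1, 2.3]
opening: 0.0111
gripper_force: 76.8
```

```bash
python3 -c "
from h import *
move([.542,-.0775,.09],-.035)
s=arm.read_state(); print(s['contact_force'],s['wrist_torque'])"
```

```text
shift [-0.1672  0.0235  0.0017] turn [ 0.0022  0.0164 -0.2726] pos [0.5447 0.0069 0.0901] yaw -0.1713
[  2.19015846 -18.1492087    2.27850632] [-4.15237783 -0.67801644  0.88441011]
```

The torque reached 0.88 N m, so the screw is at its stop. Next I'll unload the arm's push before releasing.

Request:
{"api": "play_rows", "payload": {"series": "0 -0.004 0.0005 0 0 0 0;0 -0.008 0.001 0 0 0 0;0 -0.012 0.0016 0 0 0 0;0 -0.012 0.0016 0 0 0 0"}}

```text
time: 15.05
tool_pos: [0.5447, 0.0065, 0.0901]
tcp_rot: [0.001, 0.764, 0.645, -0.001]
contact_force: [3.3, -7.5, 1.7]
opening: 0.0111
gripper_force: 74.6
```

```bash
python3 -c "
from h import *
move([.542,-.0775,.09],-.035)
s=arm.read_state(); print(s['contact_force'],s['wrist_torque'])"
```

```text
shift [-0.1665  0.0227  0.0007] turn [ 0.0021  0.0049 -0.2656] pos [0.5447 0.0065 0.0901] yaw -0.1678
[ 3.34699216 -7.45142429  1.65898747] [-1.6372469  -0.7474196   0.73735142]
```

Request:
{"api": "play_rows", "payload": {"series": "0 -0.004 0.0005 0 0 0 0;0 -0.007 0.001 0 0 0 0;0 -0.007 0.001 0 0 0 0"}}

```text
time: 15.35
tool_pos: [0.5447, 0.0063, 0.0901]
tcp_rot: [-0.0, 0.764, 0.646, 0.001]
contact_force: [4.8, 0.5, 2.4]
opening: 0.011
gripper_force: 74.1
```

Request:
{"api": "play_rows", "payload": {"series": "20 0 0 0 0 0 0;45 0 0 0 0 0 0;45 0 0 0 0 0 0;45 0 0 0 0 0 0;45 0 0 0 0 0 0"}}

```text
time: 15.85
tool_pos: [0.5435, 0.0052, 0.0895]
tcp_rot: [-0.0, 0.764, 0.645, -0.001]
contact_force: [-0.3, 0.8, -0.5]
opening: 0.0449
gripper_force: 0.0
```

Request:
{"api": "play_rows", "payload": {"series": "45 0 0 -0.04 0 0 0;45 0 0 -0.1 0 0 0;45 0 0 -0.18 0 0 0;45 0 0 -0.26 0 0 0;45 0 0 -0.3 0 0 0;45 0 0 -0.3 0 0 0"}}

```text
time: 16.45
tool_pos: [0.5464, 0.0052, 0.2436]
tcp_rot: [0.002, 0.764, 0.645, 0.003]
contact_force: [0.1, 0.4, -0.2]
opening: 0.045
gripper_force: 0.0
```

```bash
python3 -c "
from h import *
s=arm.read_state(); print(s['contact_force'],s['wrist_torque'],s['tool_pos'])
c=cam('wrist');save(c,'w4.png'); print(proj(c,[[.5445,.0065,.119],[.5445,.0245,.119],[.5445,-.0115,.119]]))"
```

```text
[ 0.12004959  0.44339833 -0.23923204] [-0.04082009 -0.02805283 -0.0036433 ] [0.54639591 0.00521292 0.24355686]
[[322.63110941 190.45646139]
 [319.40677625 172.66848476]
 [325.73017583 207.55286407]]
```

View pics/w4.png

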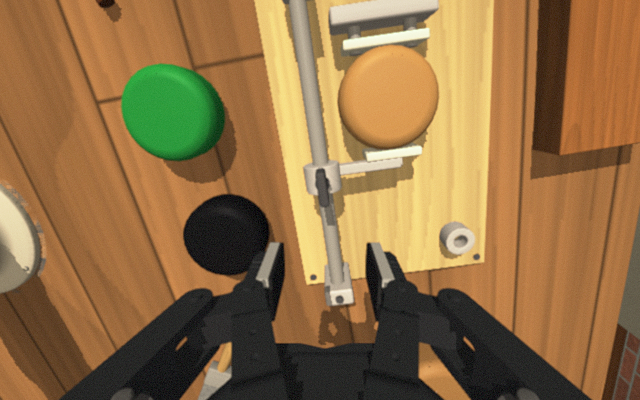

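The picture shows the wing at (322,188) lying along the bar. The wheel at (388,97) is held between the push plate (393,153) and the rest plate (385,40), and nothing else has moved. I'll hand the job in.

```bash
python3 -c "
from h import *
print(ticket.finish_job())"
```

```text
the job is handed in; nothing more can be done
None
```

I handed the job in at about 16.5 s of the 72 s: the wheel is clamped against the sprung rest with an estimated 14 N at the rest (up to about 17 N at the push plate, worked out from the wrist force), the screw is turned back to its stop, and nothing else in view was moved.

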